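# Size a mailing tube on the tube gauge

### The job

Size the slim brown mailing tube on the gauge: lower it right down through the largest of the three openings until it stands on the gauge's floor, then lift it out, step down, and leave it standing upright on the floor in the smallest opening that it can pass through. Lower it in the gripper, do not drop it.

Things in the scene. Friction and masses are not known exactly. Their poses are not given: they have to be found in the camera images.
- tube_centre (a point): Slim rigid cardboard mailing tube, 40 mm across, 130 mm long, 50-100 g, standing upright, loose (a fat tube, 68 x 100 mm tall, is not wanted). The point: its centre, half-way up; z along the tube. Grip it 20 mm above the point, to keep fingers clear of the gauge and the gripper clear of its top. Standing in the gauge, the point is 25 mm above the plates' tops; to pass over them, over 65 mm.
- opening_large (a point): Largest opening of the gauge: fixed square aluminium plate 100 x 100 x 10 mm, top 46 mm above the work surface, with a round through-hole 80 mm across. The point: hole centre, level with the plate's top; z up. The tube passes it loosely. Three such plates in a row, 102 mm apart, in changing order, row turned up to 20 deg. Below each hole is space to the gauge's flat floor, 40 mm under this point.
- opening_middle (a point): Middle opening of the gauge: fixed square aluminium plate 100 x 100 x 10 mm, top 46 mm above the work surface, with a round through-hole 60 mm across. The point: hole centre, level with the plate's top; z up. The smallest the tube passes. Three such plates in a row, 102 mm apart, in changing order, row turned up to 20 deg. Below each hole is space to the gauge's flat floor, 40 mm under this point.
- opening_small (a point): Smallest opening of the gauge: fixed square aluminium plate 100 x 100 x 10 mm, top 46 mm above the work surface, with a round through-hole 30 mm across. The point: hole centre, level with the plate's top; z up. The tube does not fit. Three such plates in a row, 102 mm apart, in changing order, row turned up to 20 deg. Below each hole is space to the gauge's flat floor, 40 mm under this point.
Things that resemble listed ones, but are neither listed nor needed, are in the scene too. What is shaped like the part that bears tube_centre but turquoise is not meant.

How it is judged:
By the outcome, as a careful person would: the job done as asked, in the order asked, and still so for the second after the job is handed in, with the robot touching nothing.
It also fails if it takes over 48 s, if anything falls off the work surface, if the arm or the gripper's body presses on something with over 40 N, if the wrist force passes 120 N, or if a joint passes its speed limit or range.

### The arm

A 6-joint arm with a two-finger parallel gripper is mounted at the origin on the work surface. World frame = base frame: x ahead of the robot, y to its left, z up, the work surface at z = 0. Lengths are in m, angles in degrees, forces in N, time in s.
With the tool pointing down it reaches from about 0.35 to 0.95 m from the base axis. Payload 17.4 kg.
Tool frame: the origin (TCP) lies midway between the tips of the shut fingers; the grasp point (between the pads) lies grip_depth behind it (grip_depth is the distance from the TCP to the grasp point, in m); z points along the fingers, y is the direction in which the jaws open and shut (so a half turn about z gives the same grasp; the last joint's range is limited). The gripper opens to 93 mm and grips with 3 to 60 N. Pads are 15 mm wide; open, the fingers measure 128 mm over their backs; the gripper's body (75 mm by 188 mm) begins 65 mm behind the grasp point.
Start: joints at [73.98, 6.646, 82.598, -0, 90.757, -2.166], TCP at [0.162, 0.655, 0.194] pointing down, gripper open.
Joint ranges: [-162.19, 162.19], [-47.58, 125.68], [4.15, 143.07], [-65.23, 245.23], [0.69, 171.88], [-170.13, 170.13]. Speed limits (degrees/s): [108.29, 108.29, 127.2, 180, 180, 180].

### API

Orientations are given as a 3x3 rotation matrix whose columns are the frame's x, y, z axes.
In Python, from cell import * gives the robot as it stands. The module is installed in compiled form; this text tells all that it offers.
- The arm moves only by the tool jog_arm, never from a script. Its argument "moves" is a list of rows, each a list of 4 numbers: the shift along the tool's x, y, z in cm, then the turn about the tool's z in degrees. In form: [[x, y, z, turn], ...]. A call has 1 to 12 rows; each row shifts and turns the commanded pose from where the row before left it, along the tool's axes as they then stand; what a row does not reach is not made up. A row lasts 1/12 s, in which the tool goes at most 41.7 mm and 7.16 degrees, less where a joint would pass 70% of its speed; a pose out of reach is approached as far as the arm can. A call with a gripper value outside its range is refused whole. "fingers" is the opening, from 0 (shut) to 1 (fully open), set as the call begins (left out, the last holds). The fingers move at their own pace and stop on an object; "grip_force" is the grip in N (left out, the last holds). Time passes only in rows, so rows that do not move let the fingers close. It gives the time, the measured TCP pose, the force and the opening at its end, in the units of the state.
- get_state(): the state, without advancing time (a new reading comes with each control period).
- capture(name): name is "scene" or "side" or "wrist"; returns the picture (400x640x3 uint8, blue, green, red); there is no depth.
- camera_model(name): a dict with "camera_matrix" (3x3 intrinsics, pixels), "k1" (the pictures are not rectified: a ray, as slopes to the right and down, at radius r is drawn at 1 + k1 r^2 times it, then the intrinsics apply), "R" (3x3) and "t" (3): a world point X has camera coordinates R X + t. Camera axes: x right, y down, z forward; pixel columns grow to the right and rows downward; lengths in m; the calibration is good to about 2 mm. A picture is of the moment at which its call begins: read the wrist's pose just before it. camera_model takes no time and is no camera call; for the wrist camera it gives the pose at the moment of the call.
- finish_job(): hands the job in, once; it reports no verdict.
The state is a dict: "clock": time; "joint_positions": joint angles; "joint_velocities": joint speeds; "joint_efforts": joint torques, N m; "tool_pos": TCP position; "tool_rot": TCP orientation; "force": force on the tool from outside, world axes, zero at the start; "torque": the same for the moment, N m; "gripper_width": opening from 0.0 (shut) to 1.0 (fully open).
Only numpy, scipy, OpenCV 4.12 (cv2) and the standard library are available. Lean on these libraries where they do the work, as an engineer would, in place of code of your own. Each camera call takes 0.05 s, during which the arm holds its last target.

## Working session

There is one attempt and no reset: what is moved stays moved. The work goes in short steps, Python scripts to look and compute and a tool call to move; the robot and the scene stay as the last step left them, time stands still between calls to the robot, and variables do not carry over. Pictures are saved under pics/ and viewed, and the job is handed in when it is done.

Besides the shell and the picture viewer there is one more tool, called after "Request:" as a command line: name --pt "numbers of a row" for each row, then --argument value for the rest. jog_arm: Moves the arm, as the interface text tells. Its arguments: {"type":"object","properties":{"moves":{"type":"array","items":{"type":"array","items":{"type":"number"}}},"fingers":{"type":"number"},"grip_force":{"type":"number"}},"required":["moves"]}

```bash
mkdir -p pics; python3 - <<'E'
from cell import *
import cv2
s=get_state(); print(s)
for n in ["scene","side","wrist"]:
    m=camera_model(n); print(n,m)
    cv2.imwrite(f"pics/{n}0.png",capture(n))
E
```

```text
{'clock': 0.0, 'joint_positions': array([ 7.39791296e+01,  6.67311193e+00,  8.26336923e+01, -4.46857489e-04,
        9.07571053e+01, -2.16583539e+00]), 'joint_velocities': array([-0.02498327,  0.03939672, -0.04292259,  0.05054457, -0.06634756,
       -0.00660331]), 'joint_efforts': array([ 4.31963808e-04, -7.21268106e+01, -6.22590566e+01,  7.79251079e-02,
        2.38716253e-02, -1.61094886e-04]), 'tool_pos': array([0.1615896 , 0.65514242, 0.19353937]), 'tool_rot': array([[-9.70904682e-01,  2.39466090e-01, -3.00349599e-04],
       [ 2.39466276e-01,  9.70904088e-01, -1.07426192e-03],
       [ 3.43613517e-05, -1.11492953e-03, -9.99999378e-01]]), 'force': array([0.21571375, 0.22096266, 1.05318498]), 'torque': array([ 0.02152542, -0.01295371, -0.0009894 ]), 'gripper_width': 0.9979542565392505}
scene {'camera_matrix': array([[501.75370703,   0.        , 329.54815173],
       [  0.        , 501.75370703, 188.84989497],
       [  0.        ,   0.        ,   1.        ]]), 'k1': -0.10427042449683883, 'R': array([[-0.85042566,  0.52608423,  0.00340129],
       [ 0.34634965,  0.56472418, -0.74
[... 269 characters left out ...]
  ,   1.        ]]), 'k1': -0.06914412605284968, 'R': array([[ 0.75064181, -0.66060907,  0.01151235],
       [-0.48941066, -0.5676479 , -0.66200685],
       [ 0.44386269,  0.49129575, -0.74940936]]), 't': array([-0.42144133,  0.28817129,  0.73274867])}
wrist {'camera_matrix': array([[295.33014926,   0.        , 309.04425132],
       [  0.        , 295.33014926, 193.0060981 ],
       [  0.        ,   0.        ,   1.        ]]), 'k1': -0.015426111915831014, 'R': array([[ 2.39670300e-01,  9.70854305e-01,  2.54664840e-04],
       [ 9.28515667e-01, -2.29294959e-01,  2.92031639e-01],
       [ 2.83578568e-01, -6.97548503e-02, -9.56408624e-01]]), 't': array([-0.67537218, -0.03207341,  0.3916232 ])}
```

View pics/scene0.png

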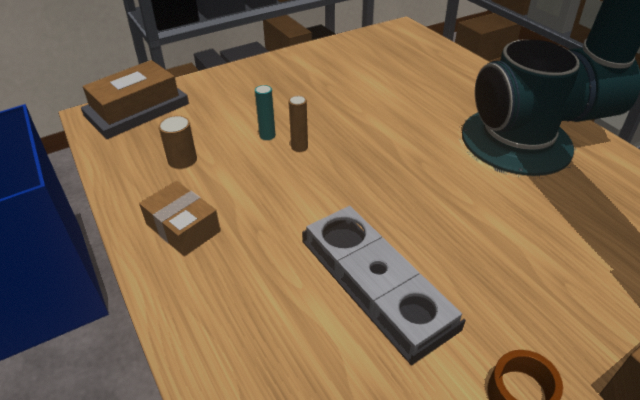

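View pics/side0.png

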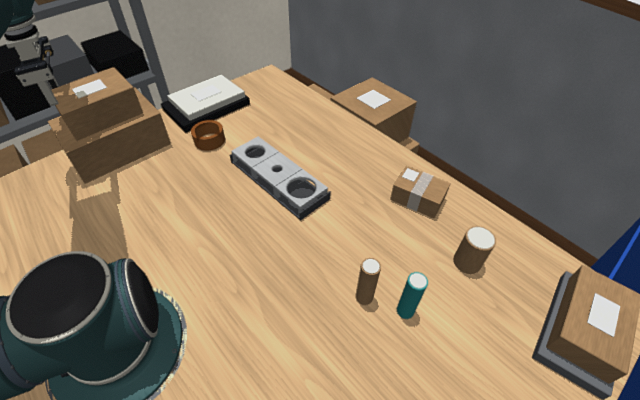

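View pics/wrist0.png

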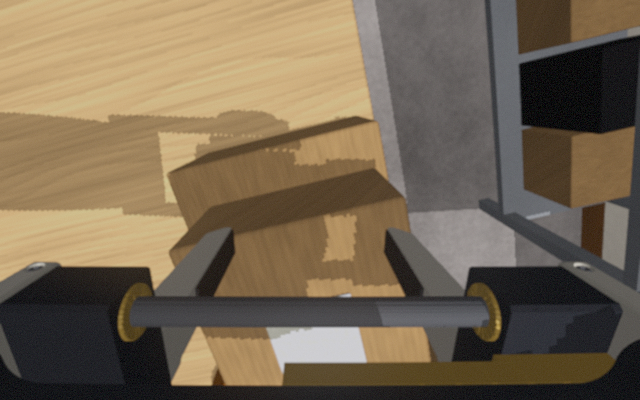

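The slim brown tube is at scene (298,124) and side (369,282). Three things could be mistaken for it: the turquoise tube at scene (265,112) and side (412,295), the fat tube at scene (178,142) and side (475,250), and the brown ring at scene (525,380). The gauge holes in the scene picture are at (344,233), (378,268) and (418,307).

```bash
cat > h.py <<'E'
import numpy as np, cv2
def ray(m,uv):
    K=m["camera_matrix"];p=np.array([[uv]],float)
    d=cv2.undistortPoints(p,K,np.array([m["k1"],0,0,0.]))[0,0]
    d=m["R"].T@np.array([d[0],d[1],1]);return -m["R"].T@m["t"],d/np.linalg.norm(d)
def plane(m,uv,z):
    o,d=ray(m,uv);return o+d*(z-o[2])/d[2]
def tri(m1,u1,m2,u2):
    o1,d1=ray(m1,u1);o2,d2=ray(m2,u2)
    s=np.linalg.lstsq(np.c_[d1,-d2],o2-o1,rcond=None)[0]
    a=o1+d1*s[0];b=o2+d2*s[1];return (a+b)/2,np.linalg.norm(a-b)
def proj(m,X):
    r=cv2.projectPoints(np.array([X],float),cv2.Rodrigues(m["R"])[0],m["t"],m["camera_matrix"],np.array([m["k1"],0,0,0.]))[0];return r[0,0]
E
python3 - <<'E'
import cv2,numpy as np
# crops
def crop(n,x,y,w,h,f):
    im=cv2.imread(f"pics/{n}0.png")[y:y+h,x:x+w];return cv2.resize(im,None,fx=f,fy=f,interpolation=cv2.INTER_NEAREST)
cv2.imwrite("pics/c1.png",np.hstack([cv2.resize(crop("scene",245,75,80,90,5),(400,450)),cv2.resize(crop("side",345,245,80,90,5),(400,450))]))
cv2.imwrite("pics/c2.png",np.hstack([crop("scene",295,200,180,165,2),crop("side",220,130,120,95,3)[:330,:].copy() if 0 else cv2.copyMakeBorder(crop("side",220,130,120,95,3),0,45,0,0,0)]))
for n in ["scene","side"]:
    im=cv2.imread(f"pics/{n}0.png");hsv=cv2.cvtColor(im,cv2.COLOR_BGR2HSV)
    m=((hsv[...,1]<60)&(hsv[...,2]>130)).astype(np.uint8)
    N,l,st,c=cv2.connectedComponentsWithStats(m)
    for i in range(1,N):
        if 40<st[i,4]<20000: print(n,st[i],c[i].round(1))
E
```

```text
scene [110  71  36  19 317] [127.7  79.9]
scene [255  85  16   8  98] [262.8  88.5]
scene [290  96  15   8  93] [297.   99.6]
scene [160 116  28  16 324] [173.6 123.7]
scene [154 191  46  31 473] [175.8 205.9]
scene [307 206  75  54 954] [343.5 231.5]
scene [169 210  28  20 292] [182.5 219.6]
scene [ 339  238  123  107 4515] [397.  287.1]
side [  33    1   85   49 2048] [79.3 23.3]
side [119   0  27  57 393] [130.7  22.6]
side [  141     0   150   116 12138] [215.8  44.9]
side [ 0 36 15  9 55] [ 4.3 41. ]
side [ 72  79  35  19 340] [88.8 88. ]
side [149  83  12  26 165] [155.   95.1]
side [357  90  34  19 354] [373.3  98.7]
side [  0 124  51  40 392] [ 24.3 139.6]
side [ 232  136   96   71 1919] [277.  168.5]
side [402 168  17  14 142] [410.1 174.4]
side [411 172  22  25 273] [421.7 183.8]
side [467 227  28  22 462] [480.7 237.4]
side [ 59 251  33   4  58] [ 76.6 252.3]
side [ 93 254  16  21  67] [102.1 263.9]
side [125 259  18  66 132] [130.3 290.7]
side [362 259  18  14 197] [370.7 265.6]
side [409 272  19  17 222] [417.9 280. ]
side [  6 277  90  66 448] [ 41.6 326.6]
side [ 96 277  14  33  91] [104. 293.]
side [155 289  28  32 134] [172.  302.6]
side [587 293  33  44 923] [603.6 314.5]
side [179 326   8  37 123] [183.  343.4]
side [ 70 374  38   9  45] [ 88.2 380.3]
```

View pics/c1.png

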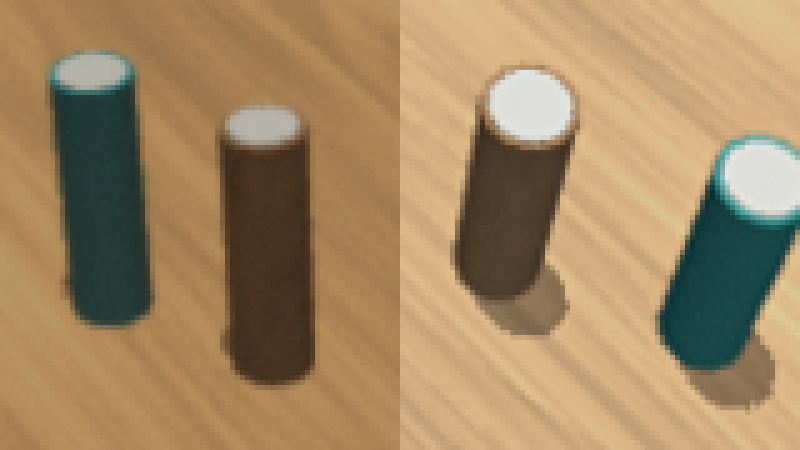

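View pics/c2.png

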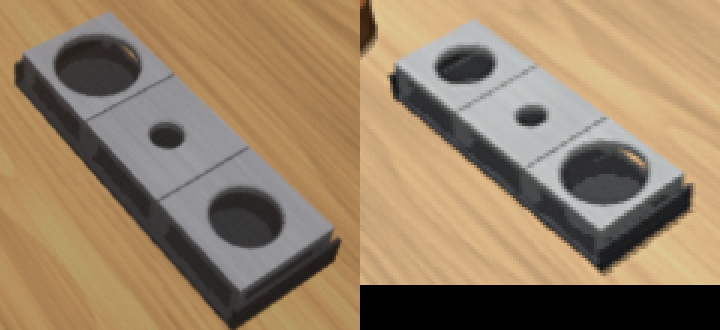

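```bash
cat > m.py <<'E'
from cell import *
from h import *
M={n:camera_model(n) for n in ["scene","side"]}
top,g=tri(M["scene"],(297.,99.6),M["side"],(370.7,265.6));print("tube top",top,g)
print("on z=.13:",plane(M["scene"],(297.,99.6),.13),plane(M["side"],(370.7,265.6),.13))
seeds={"scene":[(344,233),(378,268),(418,307)],"side":[(302,188),(277,168),(256,151)]}
C={}
for n in seeds:
    im=cv2.imread(f"pics/{n}0.png");F=4
    up=cv2.resize(im,None,fx=F,fy=F,interpolation=cv2.INTER_CUBIC)
    g=cv2.cvtColor(up,cv2.COLOR_BGR2GRAY)
    hsv=cv2.cvtColor(up,cv2.COLOR_BGR2HSV)
    light=((g>(95 if n=="scene" else 110))&(hsv[...,1]<60)).astype(np.uint8)
    cs,_=cv2.findContours(1-light,cv2.RETR_LIST,cv2.CHAIN_APPROX_NONE)
    vis=up.copy()
    for k,sd in enumerate(seeds[n]):
        c=[c for c in cs if cv2.pointPolygonTest(c,(sd[0]*F*1.,sd[1]*F*1.),False)>=0 and 200<cv2.contourArea(c)<60000]
        if not c: print("none",n,k);continue
        c=min(c,key=cv2.contourArea);h=cv2.convexHull(c)
        cv2.drawContours(vis,[h],-1,(0,0,255),1)
        p=(h[:,0].astype(float)+.5)/F-.5
        e=cv2.fitEllipse(cv2.convexHull(c).astype(np.float32)) ;ec=(np.array(e[0])+.5)/F-.5
        P=np.array([plane(M[n],q,.046)[:2] for q in p])
        A=np.c_[2*P,np.ones(len(P))];s=np.linalg.lstsq(A,(P**2).sum(1),rcond=None)[0]
        r=np.sqrt(s[2]+s[0]**2+s[1]**2);print(n,k,"circle z=.046",s[:2].round(4),"dia",round(2*r*1000,1),"ell",ec.round(1))
        C[n,k]=ec
    x,y,w,hh=(295,200,180,165) if n=="scene" else (220,130,120,95)
    cv2.imwrite(f"pics/h_{n}.png",vis[y*F:(y+hh)*F,x*F:(x+w)*F][:600,:800])
for k in range(3):
    X,gap=tri(M["scene"],C["scene",k],M["side"],C["side",k]);print(k,X.round(4),round(gap,4))
E
python3 m.py
```

```text
tube top [ 0.4694652  -0.25497373  0.12843724] 0.001551840521469177
on z=.13: [ 0.4711326  -0.25339549  0.13      ] [ 0.46790196 -0.25515393  0.13      ]
scene 0 circle z=.046 [0.5573 0.0712] dia 79.1 ell [343.3 232.3]
scene 1 circle z=.046 [0.5524 0.173 ] dia 29.7 ell [378.  267.4]
scene 2 circle z=.046 [0.5475 0.2746] dia 59.6 ell [417.5 308.2]
side 0 circle z=.046 [0.5515 0.0656] dia 77.6 ell [301.  187.3]
side 1 circle z=.046 [0.5464 0.1666] dia 27.8 ell [276.7 168.3]
side 2 circle z=.046 [0.5416 0.2678] dia 56.9 ell [254.6 151.3]
0 [0.5546 0.0685 0.0407] 0.0014
1 [0.5495 0.1704 0.0413] 0.001
2 [0.5447 0.2728 0.0407] 0.0008
```

```bash
python3 - <<'E'
from m import *
import cell
print([x for x in dir(cell) if not x.startswith('_')], getattr(cell,'grip_depth',None))
t,gp=tri(M["scene"],(262.8,88.5),M["side"],(417.9,280.));print("turq",t,gp)
print("fat",tri(M["scene"],(173.6,123.7),M["side"],(480.7,237.4)))
print(np.degrees(np.arctan2(*(t-top)[[1,0]])))
w=camera_model("wrist");s=get_state()
print("cam in tool",s["tool_rot"].T@(-w["R"].T@w["t"]-s["tool_pos"]))
E
```

```text
tube top [ 0.4694652  -0.25497373  0.12843724] 0.001551840521469177
on z=.13: [ 0.4711326  -0.25339549  0.13      ] [ 0.46790196 -0.25515393  0.13      ]
scene 0 circle z=.046 [0.5573 0.0712] dia 79.1 ell [343.3 232.3]
scene 1 circle z=.046 [0.5524 0.173 ] dia 29.7 ell [378.  267.4]
scene 2 circle z=.046 [0.5475 0.2746] dia 59.6 ell [417.5 308.2]
side 0 circle z=.046 [0.5515 0.0656] dia 77.6 ell [301.  187.3]
side 1 circle z=.046 [0.5464 0.1666] dia 27.8 ell [276.7 168.3]
side 2 circle z=.046 [0.5416 0.2678] dia 56.9 ell [254.6 151.3]
0 [0.5546 0.0685 0.0407] 0.0014
1 [0.5495 0.1704 0.0413] 0.001
2 [0.5447 0.2728 0.0407] 0.0008
['MotionError', 'camera_model', 'capture', 'finish_job', 'get_state', 'grip_depth'] 0.0188
turq [ 0.51365243 -0.33760579  0.12937858] 0.0009590514116468646
fat (array([ 0.72558584, -0.35644128,  0.0975773 ]), np.float64(0.0014633746489370407))
-61.86450217217956
cam in tool [ 0.08355795  0.00029423 -0.19050376]
```

Request:
jog_arm --pt "0 0 -3 0" --pt "0 0 -3 0" --pt "-3.3 -2.3 0 0" --pt "-3.3 -2.3 0 0" --pt "-3.3 -2.3 0 0" --pt "-3.3 -2.3 0 0" --pt "-3.3 -2.3 0 0" --pt "-3.3 -2.3 0 0" --pt "-3.3 -2.3 0 0" --pt "-3.3 -2.3 0 0" --pt "-3.3 -2.3 0 0" --pt "-3.3 -2.3 0 0" --fingers 1

```text
clock: 1.15
tool_pos: [0.4278, 0.3513, 0.2542]
tool_rot: [[-0.971, 0.239, 0.0], [0.239, 0.971, 0.0], [-0.0, 0.0, -1.0]]
force: [0.2, 0.7, -0.5]
gripper_width: 0.996
```

Request:
jog_arm --pt "-3.05 -2.15 0 7" --pt "-3.3 -1.75 0 7" --pt "-3.5 -1.35 0 7" --pt "-3.6 -0.9 0 7" --pt "-3.7 -0.5 0 7" --pt "0 0 0 7" --pt "0 0 0 7" --pt "0 0 0 7" --pt "0 0 0 7" --pt "0 0 0 7" --pt "0 0 0 6" --pt "0 0 0 0"

```text
clock: 2.15
tool_pos: [0.5493, 0.212, 0.254]
tool_rot: [[0.003, 1.0, -0.0], [1.0, -0.003, -0.0], [-0.0, -0.0, -1.0]]
force: [-1.5, 0.3, -0.4]
gripper_width: 0.999
```

```bash
python3 - <<'E'
from cell import *
import cv2,pickle
s=get_state();m=camera_model("wrist");im=capture("wrist")
cv2.imwrite("pics/w1.png",im);pickle.dump(m,open("w1.pkl","wb"));print(s["tool_pos"],s["joint_positions"])
E
```

```text
[0.54926115 0.21204384 0.25401047] [ 1.86266087e+01 -4.62956605e+00  8.85304101e+01  5.86114132e-04
  9.61194929e+01  1.87861918e+01]
```

View pics/w1.png

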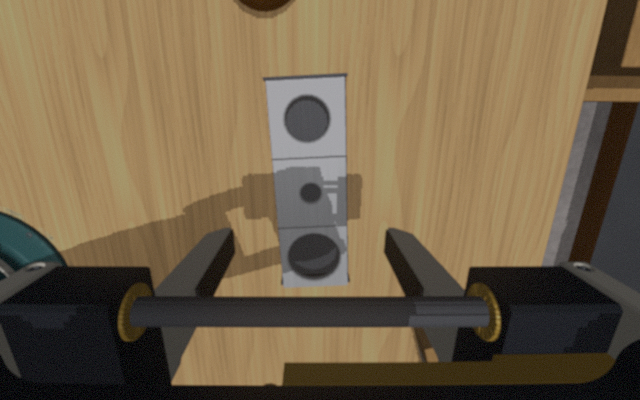

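Request:
jog_arm --pt "-3.5 0 0 0" --pt "-3.5 0 0 0" --pt "-3 0 0 0" --pt "0 0 0 0" --pt "0 0 0 0"

```text
clock: 2.62
tool_pos: [0.5496, 0.111, 0.2544]
tool_rot: [[-0.004, 1.0, 0.0], [1.0, 0.004, 0.0], [0.0, 0.0, -1.0]]
force: [-0.5, 0.7, -0.3]
gripper_width: 0.998
```

```bash
cat > wm.py <<'E'
from h import *
import pickle
def holes(name,seeds,thr=0.72):
    m=pickle.load(open(name+".pkl","rb"));im=cv2.imread(f"pics/{name}.png");F=4;out=[]
    up=cv2.resize(im,None,fx=F,fy=F,interpolation=cv2.INTER_CUBIC);g=cv2.GaussianBlur(cv2.cvtColor(up,cv2.COLOR_BGR2GRAY),(5,5),0)
    vis=up.copy()
    for sd,R in seeds:
        c0=np.array(sd)*F; pts=[]
        for a in np.radians(np.arange(0,360,4)):   # strongest radial dark->light edge
            rr=np.arange(R*F*.55,R*F*1.5,.5);q=c0+rr[:,None]*[np.cos(a),np.sin(a)]
            v=cv2.remap(g,q[None,:,0].astype(np.float32),q[None,:,1].astype(np.float32),cv2.INTER_LINEAR)[0].astype(float)
            d=v[8:]-v[:-8];k=d.argmax()
            if d[k]>15: pts.append(q[k+4])
        pts=np.array(pts);P=np.array([plane(m,(p+.5)/F-.5,.046)[:2] for p in pts]);keep=np.ones(len(P),bool)
        for _ in range(6):
            s=np.linalg.lstsq(np.c_[2*P[keep],np.ones(keep.sum())],(P[keep]**2).sum(1),rcond=None)[0]
            r=np.sqrt(s[2]+s[0]**2+s[1]**2);e=np.abs(np.linalg.norm(P-s[:2],axis=1)-r);keep=e<max(.0015,2*np.median(e))
        for p,k in zip(pts,keep): cv2.circle(vis,tuple(int(v) for v in p),2,(0,0,255) if k else (255,0,0),-1)
        uv=proj(m,[*s[:2],.046]);out.append((m,uv));print(name,s[:2].round(4),"dia",round(2000*r,1),"n",keep.sum(),uv.round(1))
    cv2.imwrite(f"pics/{name}_v.png",cv2.resize(vis[0:1200,900:1600],(350*1,600)) if 0 else vis[:1240,900:1600][::2,::2])
    return out
E
python3 - <<'E'
from cell import *
from wm import *
s=get_state();m=camera_model("wrist");im=capture("wrist")
cv2.imwrite("pics/w2.png",im);pickle.dump(m,open("w2.pkl","wb"));print(s["tool_pos"])
a=holes("w1",[((314,255),27),((311,192),11),((307,118),23)])
for X in [(.555,.0685),(.5495,.17),(.5447,.2728)]: print(proj(m,[*X,.046]))
E
```

```text
[0.54960175 0.11103356 0.25438878]
w1 [0.5537 0.0724] dia 78.0 n 88 [313.5 256.7]
w1 [0.549  0.1738] dia 29.3 n 77 [310.3 192.6]
w1 [0.5444 0.2749] dia 59.8 n 90 [306.6 118.8]
[313.99136906 195.41793218]
[310.47486376 121.82948749]
[306.96830898  35.47843877]
```

View pics/w2.png

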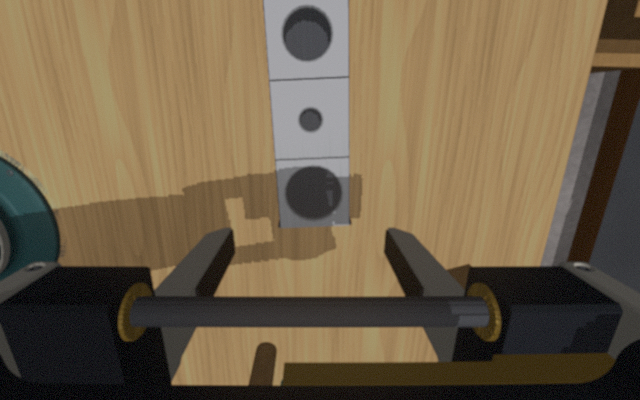

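View pics/w1_v.png

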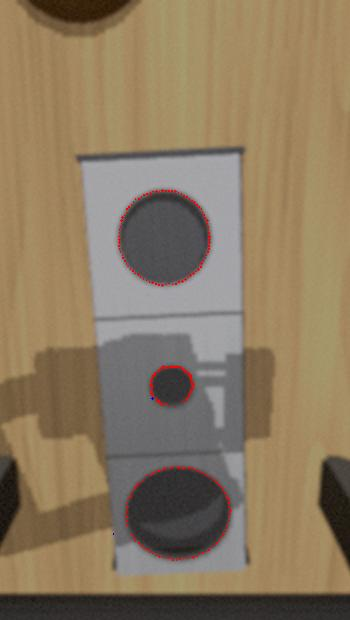

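```bash
python3 - <<'E'
from wm import *
a=holes("w1",[((313.5,256.7),27),((310.5,192.6),11),((307,119),23)])
b=holes("w2",[((314,193),28),((311,120),11),((307,34),24)])
for (m1,u1),(m2,u2) in zip(a,b): print(tri(m1,u1,m2,u2))
E
```

```text
w1 [0.5538 0.0725] dia 78.0 n 88 [313.6 256.7]
w1 [0.549  0.1738] dia 29.2 n 75 [310.3 192.6]
w1 [0.5444 0.2748] dia 59.8 n 90 [306.6 118.8]
w2 [0.5536 0.072 ] dia 78.3 n 67 [313. 193.]
w2 [0.549  0.1729] dia 29.7 n 90 [310.1 119.6]
w2 [0.5445 0.2742] dia 59.2 n 82 [306.8  34.3]
(array([0.55373329, 0.07152749, 0.04429558]), np.float64(0.00016200832487149106))
(array([0.54904378, 0.17269348, 0.04244379]), np.float64(1.8358418744773468e-06))
(array([0.54440915, 0.27470839, 0.04324745]), np.float64(0.0001212214865340118))
```

Request:
jog_arm --pt "-3.9 -1 0 0" --pt "-3.9 -1 0 0" --pt "-3.9 -1 0 0" --pt "-3.9 -1 0 0" --pt "-3.9 -1 0 0" --pt "-3.9 -1 0 0" --pt "-3.9 -1 0 0" --pt "-3.9 -1 0 0" --pt "0 0 0 0" --pt "0 0 0 0"

```text
clock: 3.5
tool_pos: [0.4703, -0.2009, 0.254]
tool_rot: [[-0.002, 1.0, -0.0], [1.0, 0.002, 0.0], [0.0, -0.0, -1.0]]
force: [0.4, 1.1, 0.1]
gripper_width: 1.001
```

```bash
python3 - <<'E'
from cell import *
from wm import *
s=get_state();m=camera_model("wrist");im=capture("wrist")
cv2.imwrite("pics/w3.png",im);pickle.dump(m,open("w3.pkl","wb"));print(s["tool_pos"],s["joint_positions"].round(1))
print(proj(m,[.4695,-.255,.1285]))
E
```

```text
[ 0.47026865 -0.20087225  0.25400668] [-26.  -14.5  97.2   0.   97.3 -26.1]
[309.81873402 226.39303542]
```

View pics/w3.png

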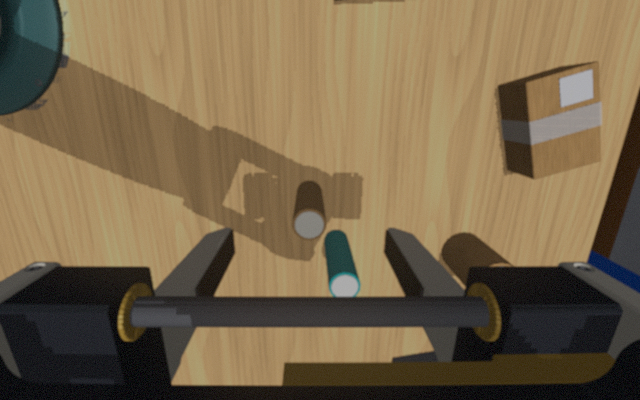

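```bash
python3 - <<'E'
from wm import *
m=pickle.load(open("w3.pkl","rb"));im=cv2.imread("pics/w3.png")
hsv=cv2.cvtColor(im,cv2.COLOR_BGR2HSV);k=((hsv[...,1]<60)&(hsv[...,2]>120)).astype(np.uint8)
N,l,st,c=cv2.connectedComponentsWithStats(k)
for i in range(1,N):
    if st[i,4]>60 and 290<c[i][0]<360 and 190<c[i][1]<310: print(st[i],c[i]);u=c[i]; print(plane(m,u,.13),plane(m,u,.128))
    
cv2.imwrite("pics/w3c.png",cv2.resize(im[170:310,270:380],None,fx=4,fy=4,interpolation=cv2.INTER_NEAREST))
E
```

```text
[295 212  28  26 583] [308.76672384 224.4373928 ]
[ 0.4682791  -0.25191667  0.13      ] [ 0.46827662 -0.2527659   0.128     ]
[331 275  27  22 496] [344.25201613 285.95766129]
[ 0.51217656 -0.33387201  0.13      ] [ 0.51245318 -0.33524231  0.128     ]
```

View pics/w3c.png

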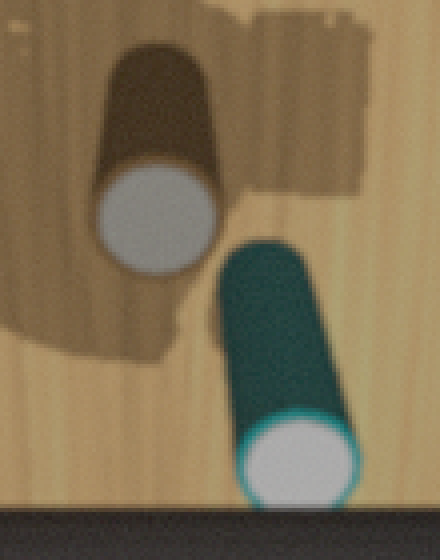

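Request:
jog_arm --pt "-2.6 -0.1 0 0" --pt "-2.6 -0.1 0 0" --pt "0 0 0 0" --pt "0 0 3 0" --pt "0 0 3 0" --pt "0 0 3 0" --pt "0 0 3 0" --pt "0 0 3 0" --pt "0 0 2 0" --pt "0 0 1.2 0" --pt "0 0 0.6 0" --pt "0 0 0 0" --fingers 1

```text
clock: 4.55
tool_pos: [0.4688, -0.251, 0.0657]
tool_rot: [[-0.004, 1.0, -0.001], [1.0, 0.004, 0.001], [0.001, -0.001, -1.0]]
force: [0.3, 1.0, 0.1]
gripper_width: 0.999
```

```bash
python3 - <<'E'
from cell import *
from wm import *
im=capture("wrist");a=capture("side")
cv2.imwrite("pics/w4.png",np.hstack([im[100:400],a[150:400][:,250:500].copy() if 0 else cv2.resize(a[200:340,300:440],(300,300))])[:, 150:])
E
```

```text
(no output)
```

View pics/w4.png

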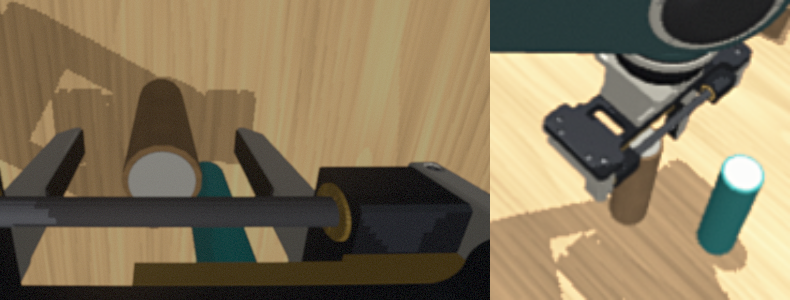

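Request:
jog_arm --pt "0 0 0 0" --pt "0 0 0 0" --pt "0 0 0 0" --pt "0 0 0 0" --pt "0 0 0 0" --pt "0 0 0 0" --pt "0 0 0 0" --pt "0 0 0 0" --fingers 0.2 --grip_force 20

```text
clock: 5.32
tool_pos: [0.4684, -0.2521, 0.0662]
tool_rot: [[-0.002, 1.0, -0.0], [1.0, 0.002, 0.0], [0.0, -0.0, -1.0]]
force: [0.3, -0.1, -0.3]
gripper_width: 0.475
```

Request:
jog_arm --pt "0 0 0 0" --pt "0 0 0 0" --pt "0 0 0 0" --pt "0 0 -1 0" --pt "0 0 -2 0" --pt "0 0 -2 0" --pt "0 0 0 0" --pt "0 0 0 0"

```text
clock: 5.98
tool_pos: [0.469, -0.2524, 0.1178]
tool_rot: [[-0.003, 1.0, 0.002], [1.0, 0.003, -0.001], [-0.001, 0.002, -1.0]]
force: [0.4, -1.1, -0.5]
gripper_width: 0.427
```

```bash
python3 - <<'E'
from cell import *
from wm import *
im=capture("wrist");a=capture("side")
cv2.imwrite("pics/w5.png",np.hstack([im[100:400],cv2.resize(a[200:340,300:440],(300,300))])[:, 150:])
E
```

```text
(no output)
```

View pics/w5.png

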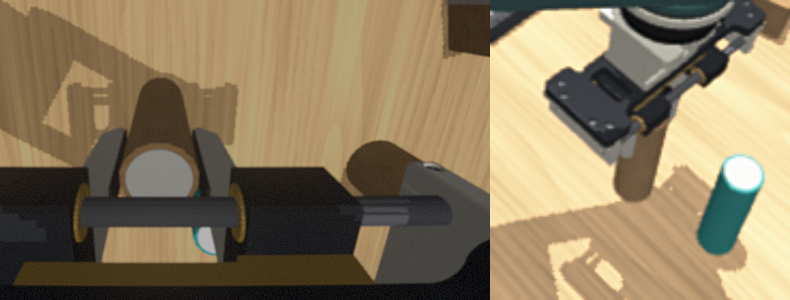

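Request:
jog_arm --pt "0 0 -2.7 0" --pt "0 0 -2.7 0" --pt "0 0 -2.6 0" --pt "1.8 0.5 0 0" --pt "3.6 0.95 0 0" --pt "3.8 1 0 0" --pt "3.8 1 0 0" --pt "3.8 1 0 0" --pt "3.8 1 0 0" --pt "3.8 1 0 0" --pt "3.8 1 0 0" --pt "2.2 0.6 0 0"

```text
clock: 7.08
tool_pos: [0.5481, 0.0554, 0.1951]
tool_rot: [[-0.004, 1.0, -0.002], [1.0, 0.004, 0.001], [0.001, -0.001, -1.0]]
force: [0.8, -0.3, -0.6]
gripper_width: 0.428
```

Request:
jog_arm --pt "2 0.45 0 0" --pt "0 0 0 0" --pt "0 0 0 0" --pt "0 0 0 0" --pt "0 0 0 0"

```text
clock: 7.5
tool_pos: [0.5524, 0.0713, 0.1959]
tool_rot: [[-0.002, 1.0, -0.001], [1.0, 0.002, -0.0], [-0.0, -0.001, -1.0]]
force: [0.2, -0.4, -0.4]
gripper_width: 0.424
```

```bash
cat > look.py <<'E'
from cell import *
from wm import *
import sys
n=sys.argv[1];s=get_state();m=camera_model("wrist");im=capture("wrist");a=capture("scene");b=capture("side")
cv2.imwrite(f"pics/{n}.png",np.hstack([im[100:400,150:450],cv2.resize(a[150:370,290:490],(273,300)),cv2.resize(b[60:240,200:340],(226,300))]))
print(s["clock"],s["tool_pos"].round(4),s["force"].round(1),s["gripper_width"])
for nm,mm,I,lo in (("wrist",m,im,(240,200,380,330)),("scene",camera_model("scene"),a,None),("side",camera_model("side"),b,None)):
    hsv=cv2.cvtColor(I,cv2.COLOR_BGR2HSV);k=((hsv[...,1]<60)&(hsv[...,2]>120)).astype(np.uint8)
    zt=s["tool_pos"][2]-.0012+.065;pu=proj(mm,[*s["tool_pos"][:2],zt])
    N,l,st,c=cv2.connectedComponentsWithStats(k)
    for i in range(1,N):
        if st[i,4]>40 and np.linalg.norm(c[i]-pu)<25: print(nm,"cap",c[i].round(1),"area",st[i,4],"exp",pu.round(1),"xy@top",plane(mm,c[i],zt)[:2].round(4))
E
python3 look.py g1
```

```text
7.5 [0.5524 0.0713 0.1959] [ 0.2 -0.4 -0.4] 0.4242803660483859
wrist cap [308.7 274.8] area 2571 exp [312.3 278.4] xy@top [0.5507 0.0733]
scene cap [349.1 134.7] area 153 exp [348.9 135.6] xy@top [0.5509 0.0694]
side cap [297.8 119.9] area 101 exp [297.2 118.8] xy@top [0.5507 0.067 ]
```

View pics/g1.png

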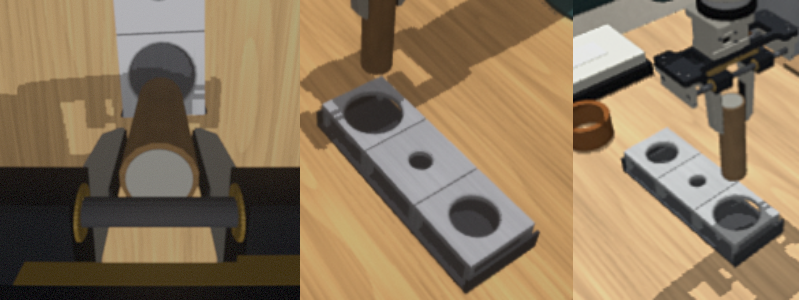

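Request:
jog_arm --pt "0 0.2 0 0" --pt "0 0 2 0" --pt "0 0 2.5 0" --pt "0 0 2.5 0" --pt "0 0 2 0" --pt "0 0 1.5 0" --pt "0 0 0.8 0" --pt "0 0 0.4 0" --pt "0 0 0 0" --pt "0 0 0 0" --pt "0 0 0 0"

```text
clock: 8.57
tool_pos: [0.5552, 0.0721, 0.0804]
tool_rot: [[-0.003, 1.0, 0.001], [1.0, 0.003, 0.0], [0.0, 0.001, -1.0]]
force: [-0.3, 0.8, -0.6]
gripper_width: 0.429
```

```bash
python3 look.py g2
```

```text
8.5667 [0.5552 0.0721 0.0804] [-0.3  0.8 -0.6] 0.42897708783815236
wrist cap [308.7 274.8] area 2564 exp [312.5 278.4] xy@top [0.5533 0.0741]
scene cap [346.8 192. ] area 136 exp [345.9 191.8] xy@top [0.5542 0.0734]
side cap [300.3 158.8] area 84 exp [299.4 157.1] xy@top [0.5531 0.066 ]
```

View pics/g2.png

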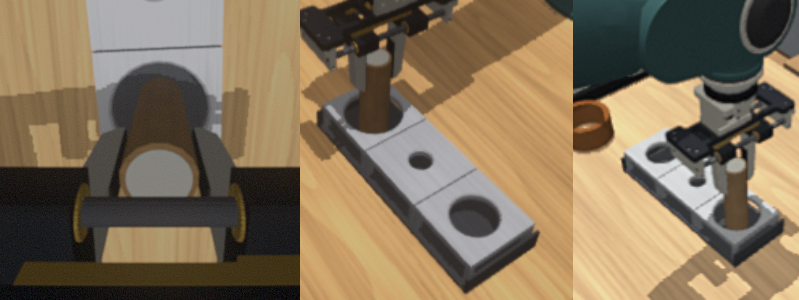

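The tube hangs clear inside the large hole. Next I lower it slowly until it touches the floor.

Request:
jog_arm --pt "0 0 0.3 0" --pt "0 0 0.2 0" --pt "0 0 0.1 0" --pt "0 0 0.1 0" --pt "0 0 0 0" --pt "0 0 0 0"

```text
clock: 9.22
tool_pos: [0.5546, 0.0721, 0.0722]
tool_rot: [[-0.003, 1.0, -0.0], [1.0, 0.003, -0.0], [-0.0, -0.0, -1.0]]
force: [-0.3, 0.4, -0.4]
gripper_width: 0.429
```

Request:
jog_arm --pt "0 0 0.1 0" --pt "0 0 0 0" --pt "0 0 0 0"

```text
clock: 9.47
tool_pos: [0.5551, 0.0721, 0.0719]
tool_rot: [[-0.003, 1.0, 0.001], [1.0, 0.003, 0.0], [0.0, 0.001, -1.0]]
force: [-0.0, -0.6, 5.7]
gripper_width: 0.428
```

Request:
jog_arm --pt "0 0 0.1 0" --pt "0 0 0 0" --pt "0 0 0 0"

```text
clock: 9.72
tool_pos: [0.5554, 0.0722, 0.0717]
tool_rot: [[-0.003, 1.0, 0.002], [1.0, 0.003, 0.0], [0.0, 0.002, -1.0]]
force: [-1.5, -0.1, 12.6]
gripper_width: 0.424
```

Request:
jog_arm --pt "0 0 -0.5 0" --pt "0 0 -2 0" --pt "0 0 -3 0" --pt "0 0 -3 0" --pt "0 0 -2.5 0" --pt "0 0 -1.3 0" --pt "0 0 0 0" --pt "0 0 0 0"

```text
clock: 10.38
tool_pos: [0.5546, 0.0721, 0.1924]
tool_rot: [[-0.003, 1.0, -0.0], [1.0, 0.003, -0.0], [-0.0, -0.0, -1.0]]
force: [0.4, 0.2, -0.8]
gripper_width: 0.423
```

Request:
jog_arm --pt "2 -0.15 0 0" --pt "3.7 -0.15 0 0" --pt "4 -0.15 0 0" --pt "4 -0.15 0 0" --pt "3.9 -0.15 0 0" --pt "2.5 -0.15 0 0" --pt "0 0 0 0" --pt "0 0 0 0" --pt "0 0 0 0" --pt "0 0 0 0"

```text
clock: 11.22
tool_pos: [0.5451, 0.2721, 0.1922]
tool_rot: [[-0.002, 1.0, -0.001], [1.0, 0.002, -0.001], [-0.001, -0.001, -1.0]]
force: [-0.0, -0.6, -1.4]
gripper_width: 0.424
```

```bash
python3 look.py g3
```

```text
11.2167 [0.5451 0.2721 0.1922] [-0.  -0.6 -1.4] 0.42444449302480675
wrist cap [309.1 275. ] area 2541 exp [312.2 278.5] xy@top [0.5435 0.274 ]
scene cap [440.8 214.7] area 118 exp [437.3 212.1] xy@top [0.5443 0.2782]
side cap [245.3  86.8] area 72 exp [245.1  85.9] xy@top [0.5429 0.268 ]
```

View pics/g3.png

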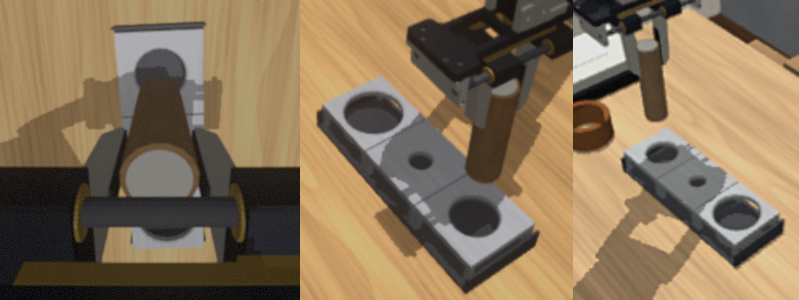

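Request:
jog_arm --pt "0 0.1 1 0" --pt "0 0 2 0" --pt "0 0 2 0" --pt "0 0 1.5 0" --pt "0 0 0.7 0" --pt "0 0 0 0" --pt "0 0 0 0" --pt "0 0 0 0"

```text
clock: 12.03
tool_pos: [0.5466, 0.2733, 0.1224]
tool_rot: [[-0.002, 1.0, 0.001], [1.0, 0.002, 0.001], [0.001, 0.001, -1.0]]
force: [0.2, -0.7, -0.2]
gripper_width: 0.427
```

```bash
python3 look.py g4
```

```text
12.0333 [0.5466 0.2733 0.1224] [ 0.2 -0.7 -0.2] 0.42746403834334484
wrist cap [309. 275.] area 2529 exp [312.5 278.3] xy@top [0.5449 0.2751]
scene cap [434.2 252.7] area 65 exp [429.7 248.5] xy@top [0.5461 0.2826]
side cap [249. 110.] area 70 exp [248.8 108.9] xy@top [0.5441 0.2689]
```

View pics/g4.png

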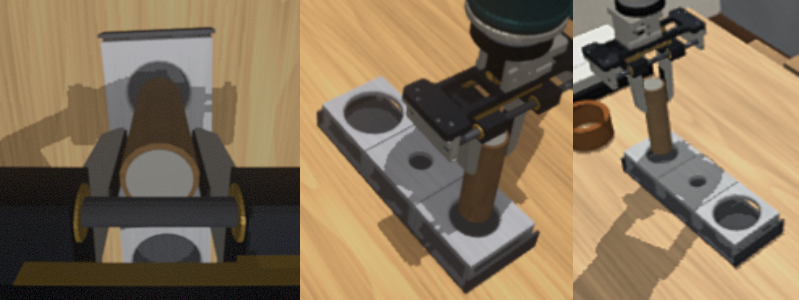

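Request:
jog_arm --pt "0 0 0.7 0" --pt "0 0 0.8 0" --pt "0 0 0.8 0" --pt "0 0 0.6 0" --pt "0 0 0 0"

```text
clock: 12.6
tool_pos: [0.5454, 0.2727, 0.0901]
tool_rot: [[-0.003, 1.0, -0.002], [1.0, 0.003, -0.001], [-0.001, -0.002, -1.0]]
force: [0.0, -0.1, -0.8]
gripper_width: 0.425
```

Request:
jog_arm --pt "0 0 0.7 0" --pt "0 0 0.6 0" --pt "0 0 0.3 0" --pt "0 0 0 0" --pt "0 0 0 0" --pt "0 0 0 0"

```text
clock: 13.1
tool_pos: [0.5463, 0.2731, 0.0765]
tool_rot: [[-0.003, 1.0, 0.0], [1.0, 0.003, 0.0], [0.0, 0.0, -1.0]]
force: [0.1, -0.2, -1.1]
gripper_width: 0.43
```

```bash
python3 look.py g5
```

```text
13.1 [0.5463 0.2731 0.0765] [ 0.1 -0.2 -1.1] 0.4303223385397862
wrist cap [309.1 275. ] area 2543 exp [312.4 278.4] xy@top [0.5446 0.2751]
side cap [251.2 124.3] area 70 exp [250.9 123.2] xy@top [0.544  0.2684]
```

View pics/g5.png

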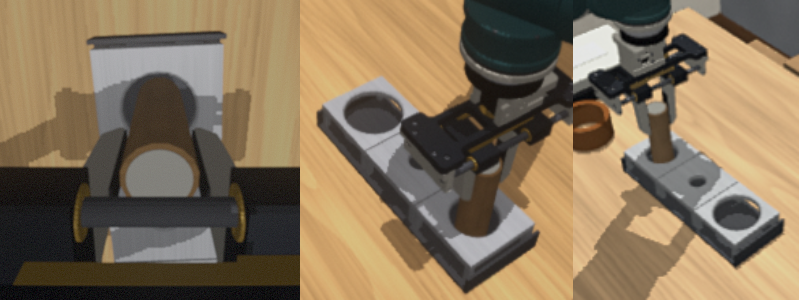

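The tube is in the middle hole with a gap all round and no side force. I lower it the last 4 mm slowly.

Request:
jog_arm --pt "0 0 0.2 0" --pt "0 0 0.1 0" --pt "0 0 0.1 0" --pt "0 0 0 0" --pt "0 0 0 0" --pt "0 0 0 0"

```text
clock: 13.75
tool_pos: [0.5462, 0.2731, 0.0723]
tool_rot: [[-0.003, 1.0, 0.0], [1.0, 0.003, 0.0], [0.0, 0.0, -1.0]]
force: [-0.4, 0.2, -1.1]
gripper_width: 0.425
```

Request:
jog_arm --pt "0 0 0.1 0" --pt "0 0 0 0" --pt "0 0 0 0"

```text
clock: 14.0
tool_pos: [0.5464, 0.2733, 0.0718]
tool_rot: [[-0.003, 1.0, 0.001], [1.0, 0.003, 0.0], [0.0, 0.001, -1.0]]
force: [0.5, -0.5, 4.2]
gripper_width: 0.428
```

Request:
jog_arm --pt "0 0 0 0" --pt "0 0 0 0" --pt "0 0 0 0" --pt "0 0 0 0" --fingers 0.48

```text
clock: 14.33
tool_pos: [0.546, 0.273, 0.071]
tool_rot: [[-0.003, 1.0, -0.0], [1.0, 0.003, -0.0], [-0.0, -0.0, -1.0]]
force: [-0.6, -0.4, -0.1]
gripper_width: 0.478
```

Request:
jog_arm --pt "0 0 0 0" --pt "0 0 0 0" --pt "0 0 0 0" --pt "0 0 0 0" --pt "0 0 0 0" --pt "0 0 0 0" --pt "0 0 0 0" --pt "0 0 0 0" --pt "0 0 0 0" --pt "0 0 0 0" --fingers 1

```text
clock: 15.17
tool_pos: [0.5461, 0.2731, 0.0712]
tool_rot: [[-0.003, 1.0, -0.0], [1.0, 0.003, -0.0], [-0.0, -0.0, -1.0]]
force: [-0.0, 0.0, -0.1]
gripper_width: 0.999
```

```bash
python3 look.py g6
```

```text
15.1667 [0.5461 0.2731 0.0712] [-0.   0.  -0.1] 0.9989478523295098
wrist cap [309.6 274.9] area 2436 exp [312.3 278.4] xy@top [0.5448 0.2751]
scene cap [428.4 273.8] area 126 exp [425.  271.4] xy@top [0.5448 0.2792]
side cap [251.2 125.9] area 69 exp [251.1 124.8] xy@top [0.5434 0.2687]
```

View pics/g6.png

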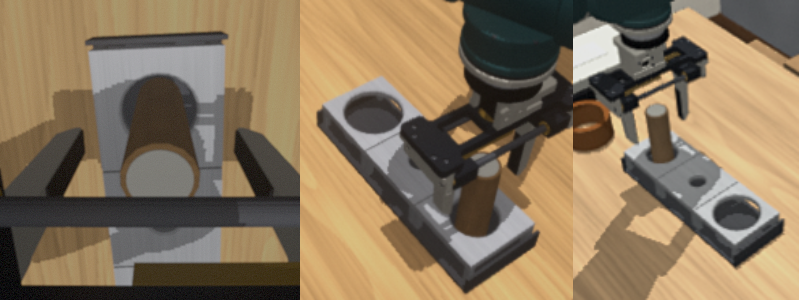

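The tube is free and standing, with the fingers clear of it. I raise the gripper straight up.

Request:
jog_arm --pt "0 0 -1 0" --pt "0 0 -2.5 0" --pt "0 0 -3 0" --pt "0 0 -3 0" --pt "0 0 -3 0" --pt "0 0 -3 0" --pt "0 0 -2 0" --pt "0 0 0 0" --pt "0 0 0 0" --pt "0 0 0 0" --pt "0 0 0 0" --pt "0 0 0 0"

```text
clock: 16.32
tool_pos: [0.5458, 0.273, 0.2452]
tool_rot: [[-0.003, 1.0, -0.001], [1.0, 0.003, -0.001], [-0.001, -0.001, -1.0]]
force: [0.0, 0.6, 0.0]
gripper_width: 1.001
```

```bash
python3 - <<'E'
from cell import *
from wm import *
s=get_state();a=capture("scene");b=capture("side");ms=camera_model("scene");md=camera_model("side")
cv2.imwrite("pics/f.png",np.hstack([cv2.resize(a[190:370,290:490],(444,400)),cv2.resize(b[60:240,200:340],(311,400))]))
P=[]
for m,I in((ms,a),(md,b)):
    pu=proj(m,[.5455,.273,.136]);hsv=cv2.cvtColor(I,cv2.COLOR_BGR2HSV);k=((hsv[...,1]<60)&(hsv[...,2]>120)).astype(np.uint8)
    N,l,st,c=cv2.connectedComponentsWithStats(k);q=[i for i in range(1,N) if 40<st[i,4]<400 and np.linalg.norm(c[i]-pu)<15];print(pu,[(c[i],st[i,4]) for i in q]);P.append(c[q[0]])
print("top",tri(ms,P[0],md,P[1]),s["tool_pos"],s["force"])
E
```

```text
[425.40960702 270.8262793 ] [(array([424.38327526, 270.76655052]), np.int32(287))]
[250.88648525 124.61028702] [(array([251.2, 125.8]), np.int32(70))]
top (array([0.54491852, 0.27077681, 0.13347314]), np.float64(0.0004237331535477703)) [0.54583751 0.27295264 0.24516263] [0.01725071 0.62718348 0.03584396]
```

View pics/f.png

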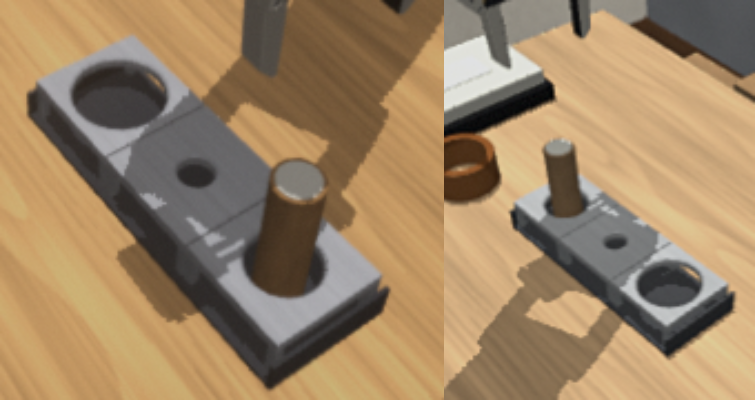

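The tube stands upright in the middle opening, seen at scene (424,271) and side (251,126). Its top triangulates to z = 0.1335, where 0.136 is expected, and the gripper is well clear.

```bash
python3 -c "
from cell import *
print(finish_job())"
```

```text
the job is handed in; nothing more can be done
None
```

The slim brown tube now stands upright in the middle (60 mm) opening, and the job is handed in at about 16.4 s of the 48 s allowed. I lowered it in the gripper through the 80 mm opening until it touched the floor (contact 6–13 N, tool height 71.8 mm against 72.2 mm expected). Then I lifted it out, lowered it into the middle opening until it touched the floor (4 N), and released it.

**Last checks:** the final pictures show the tube upright in the middle hole with the gripper well clear. Its top came out at z = 0.1335 m against 0.136 m expected, and within about 2–4 mm of the hole centre in x and y.

**Disagreements:**
- The scene and side cameras differed by up to about 8 mm on the hole positions and put the plate tops at about 41 mm instead of 46 mm. Two wrist-camera views gave 42–44 mm, with hole diameters within 2 mm of those stated, so I relied on those and on the tube's offset from the hole within each camera.
- The scene camera's reading of the tube's position over the middle opening was off by up to about 8 mm, because the gripper partly hid the tube's top.

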